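# Pull a bench drawer out past its catch and take the channel bracket from its slanted slot

### The arm

A 6-joint arm with a two-finger parallel gripper is mounted at the origin on the work surface. World frame = base frame: x ahead of the robot, y to its left, z up, the work surface at z = 0. Lengths are in m, angles in degrees, forces in N, time in s.
With the tool pointing down it reaches from about 0.3 to 0.75 m from the base axis. Payload 8.5 kg.
Tool frame: the origin (TCP) lies on the centre line of the jaws, within the pads' length; the fingertips stand 14 mm ahead of it and the grasp point (between the pads) lies 5 mm behind it; z points along the fingers, x is the direction in which the jaws open and shut, and the axes are right-handed (so a half turn about z gives the same grasp; the last joint's range is limited). The gripper opens to 85 mm and grips with 20 to 120 N. Pads are 22 mm wide; open, the fingers measure 114 mm over their backs; the gripper's body (76 mm by 85 mm) begins 54 mm behind the grasp point. The pads swing forward as they close: fully open they stand 13 mm farther back than shut.
Start: joints at [64.612, 21.807, 74.336, -0, 83.858, -12.336], TCP at [0.124, 0.536, 0.245] pointing down, gripper open.
Joint ranges: [-178.18, 178.18], [-50.72, 133.34], [12.68, 142.11], [-81.47, 261.47], [9.98, 163.14], [-165.26, 165.26]. Speed limits (degrees/s): [136.94, 136.94, 180, 180, 180, 180].

### API

Orientations are given as a 3x3 rotation matrix whose columns are the frame's x, y, z axes.
In Python, from rig import * gives the robot as it stands.
- The arm moves only by the shell command python3 -m crank 'ROWS' [FORCE]. ROWS is JSON, one flat list of numbers, 7 for each row, row after row: the turn, a rotation vector about the world's x, y, z in rad, then the shift along the world's x, y, z in m, then the opening in per cent of the stroke, from 0 (shut) to 100 (fully open). A call has 1 to 20 rows; each row shifts and turns the commanded pose from where the row before left it; what a row does not reach is not made up. A row lasts 1/10 s, in which the tool goes at most 50 mm and 8.59 degrees, less where a joint would pass 70% of its speed; a pose out of reach is approached as far as the arm can. A call is refused whole if a number of a shift passes 0.05 or a number of a turn 0.15, either way. A call with a gripper value outside its range is refused whole. The fingers move at their own pace and stop on an object; FORCE is the grip in N (left out, the last holds). Time passes only in rows, so rows that do not move let the fingers close. It gives the time, the measured TCP pose, the force and the opening at its end, in the units of the state.
- observe(): the state, without advancing time (a new reading comes with each control period).
- get_image(name): name is "scene" or "top"; returns a dict with "frame" (480x640x3 uint8, red, green, blue), "fov_y" (degrees; the focal length in pixels is half the picture's height over the tangent of half this angle, whatever the lens; pixels are square), "cx", "cy" (the principal point, pixels), "world_to_cam" (4x4, takes a point from world to camera coordinates). Camera axes: x right, y up, looking along -z (the intrinsics and any distortion apply to the point x, -y, -z); pixel columns grow to the right and rows downward; lengths in m; the calibration is good to about 2 mm. A picture is of the moment at which its call begins. There is no depth.
- close_job(): hands the job in, once; it reports no verdict.
The state is a dict: "time_s": time; "q": joint angles; "qvel": joint speeds; "joint_efforts": joint torques, N m; "position": TCP position; "tool_rot": TCP orientation; "ft_force": force on the tool from outside, world axes, zero at the start; "wrist_torque": the same for the moment, N m; "grip_width": finger opening in m.
Only numpy, scipy, OpenCV 4.12 (cv2) and the standard library are available. Lean on these libraries where they do the work, as an engineer would, in place of code of your own. Each camera call takes 0.05 s, during which the arm holds its last target. There are 200 camera calls.

### The job

Pull the top drawer of the bench cabinet all the way out to its dead stop, smoothly: it catches stiffly just before the end and has to be drawn on through that. Then draw the U-shaped channel bracket up out of its slanted slot and stand it upright on its end on the blue mat; leave the drawer fully out, the other two parts in their slots, and the other things on the bench where they are.

Things in the scene. Friction and masses are not known exactly. Their poses are not given: they have to be found in the camera images.
- cabinet: Fixed low grey bench cabinet, 290 mm wide (its y), 260 deep (its x), 175 high. Origin: on the bench, at the middle of its front edge. Its front looks along its own -x; the drawer opens along its own -x. The front's lower part is a fixed blank panel. Its yaw varies.
- drawer_handle (a point): Middle of the drawer's handle, a level steel bar 10 mm thick, 110 long along cabinet y, on two posts 50 mm either side of the middle, 40 mm clear of the drawer front; 142 mm above the bench, 33 below the cabinet top. In the cabinet frame x = -45 mm when shut. It runs easily for some 130 mm, meets a stiff end catch (about 9 N) over about the last 12 mm, then stops dead: feel for it.
- drawer: The sliding drawer, starts shut. Origin: its underside, 72 mm above the bench, at the middle of its front face; axes parallel to the cabinet's. Front panel 290 mm wide, 15 mm thick, up to z = 88 mm; side walls 35 mm high at y = +-126 mm; floor 6 mm thick. Inside, a black sloped rack with three slots.
- slot_floor (a point): Centre of the floor of the middle of three equal slots in the black rack fixed in the drawer; the others are 80 mm to either side (drawer y). Axes as the drawer's: x = 110, z = 23 mm from its origin. All slots lean 0.5 rad to the drawer front: upward axis (-sin 0.5, 0, cos 0.5). Each is 26 mm deep along that axis, 37 wide (y), 29 the other way. Clear of the cabinet when the drawer is out.
- channel: The part to take: plain steel channel bracket, U-shaped in section, 34 mm wide (its y), 26 deep (its x), 60 long (its z), walls 4 mm, open along its -x side; 105 to 210 g. Origin: centre of its lower end, z along its length. It leans in one of the three slots (which one varies), its upper 34 mm clear of the rack; hidden under the cabinet top until the drawer is out.
- rod: Bystander in another slot: plain steel round rod, 26 mm thick, 50 mm long. Origin: centre of its lower end; z along its length.
- flat: Bystander in the remaining slot: plain steel flat bar, 34 mm wide (y), 10 mm thick (x from -13 to -3 mm), 60 mm long (z). Origin at its lower end.
- mat: Fixed flat rectangular blue work mat, 240 mm (its x) by 200 mm (its y), 3 mm thick, lying on the bench to the right of the cabinet. Origin: centre of its underside. Empty at the start.
- jar: Bystander: glass jar with black cap, 56 mm thick, 75 mm high, standing on the bench beyond the mat. Origin: centre of its underside.
- driver: Bystander: screwdriver, 190 mm long, lying on the bench to the left.

How it is judged (in metres and radians):
On the way, in this order (a step that is already met when the one before it is completed fails the run):
1. the drawer is through its catch and at its dead stop, with the channel still in its slot (x of drawer_handle in the frame of cabinet below -0.183 m and z of channel in the frame of drawer below 0.04 m), for 0.2 s.
2. the channel is drawn clear of its slot (z of channel in the frame of drawer above 0.07 m and x of drawer_handle in the frame of cabinet below -0.178 m), for 0.1 s.
At the end, for the whole second after the job is handed in: Channel stands on its lower end on the mat, upright to 0.1 rad, its centre within 105 mm (mat x) and 85 mm (mat y) of the mat centre, released, at rest; drawer still out, handle within 9 mm of its stop; rod and flat bar still down in their slots (x of channel in the frame of mat between -0.105 and 0.105 m and y of channel in the frame of mat between -0.085 and 0.085 m and z of channel in the frame of mat between 0 and 0.007 m and angle between channel's own z axis and vertical below 0.1 rad and linear speed of channel below 0.02 m/s and x of drawer_handle in the frame of cabinet below -0.178 m and z of each of rod, flat in the frame of drawer below 0.04 m); the robot touches nothing.
It fails at once if the drawer is jerked: it moves faster than 0.35 m/s (linear speed of drawer above 0.35 m/s).
It fails at once if the rod or the flat bar is lifted out of its slot (by more than 17 mm) (not (z of each of rod, flat in the frame of drawer below 0.04 m)).
It fails at once if the jar is moved by more than 30 mm or tipped (distance of jar from where it was at the start of the episode above 0.03 m or angle between jar's own z axis and vertical above 0.3 rad).
It fails at once if the screwdriver is moved by more than 30 mm (distance of driver from where it was at the start of the episode above 0.03 m).
It fails at once if the channel is thrown or dropped: it moves faster than 0.8 m/s (linear speed of channel above 0.8 m/s).
It also fails if it takes over 54 s, if anything falls off the work surface, if the arm or the gripper's body presses on something with over 40 N, if the wrist force passes 120 N, or if a joint passes its speed limit or range.

## Working session

There is one attempt and no reset: what is moved stays moved. The work goes in short steps, Python scripts to look and compute and a shell command to move; the robot and the scene stay as the last step left them, time stands still between calls to the robot, and variables do not carry over. Pictures are saved under pics/ and viewed, about 8 in all and at most 12, crops included, and the job is handed in when it is done.

```bash
ls; mkdir -p pics
cat > h.py <<'E'
from rig import *
import numpy as np, cv2
def snap(n,f):
    d=get_image(n); cv2.imwrite('pics/'+f,d['frame'][:,:,::-1]); np.savez('pics/'+f+'.npz',**{k:v for k,v in d.items()}); return d
def load(f):
    z=np.load('pics/'+f+'.npz',allow_pickle=True); return {k:z[k] for k in z.files}
def ray(d,u,v):
    f=240/np.tan(np.radians(float(d['fov_y']))/2); M=np.array(d['world_to_cam'])
    R=M[:3,:3]; o=-R.T@M[:3,3]; r=R.T@np.array([(u-float(d['cx']))/f,-(v-float(d['cy']))/f,-1]); return o,r
def onz(d,u,v,z):
    o,r=ray(d,u,v); return o+r*(z-o[2])/r[2]
def proj(d,p):
    f=240/np.tan(np.radians(float(d['fov_y']))/2); M=np.array(d['world_to_cam']); c=M[:3,:3]@np.array(p)+M[:3,3]
    return float(d['cx'])-f*c[0]/c[2], float(d['cy'])+f*c[1]/c[2]
E
python3 - <<'E'
from h import *
for n in('scene','top'):
    d=snap(n,n+'0.png'); print({k:v for k,v in d.items() if k!='frame'})
    print(ray(d,320,240)[0])
s=observe(); print(s['time_s'],s['position'],s['tool_rot'],s['grip_width'])
E
```

```text
pics
{'fov_y': 44.65855536925207, 'cx': 326.56862426720625, 'cy': 241.34978922637092, 'world_to_cam': array([[-0.57316308,  0.81943686, -0.00270317,  0.28679996],
       [-0.47795184, -0.33162487,  0.81337998,  0.221293  ],
       [ 0.6656171 ,  0.46749136,  0.58172648, -1.79711699],
       [ 0.        ,  0.        ,  0.        ,  1.        ]])}
[1.46634235 0.67850847 0.86621052]
{'fov_y': 53.47560288421693, 'cx': 318.30535351562963, 'cy': 245.71154128550478, 'world_to_cam': array([[-0.01289405, -0.99990605, -0.00465077,  0.09643416],
       [ 0.98392449, -0.01351621,  0.17807278, -0.58485794],
       [-0.17811892, -0.00227993,  0.98400633, -1.023762  ],
       [ 0.        ,  0.        ,  0.        ,  1.        ]])}
[0.39434809 0.08618593 1.11198406]
0.1 [0.12410371 0.53556856 0.24478575] [[ 2.25830215e-01  9.74166536e-01 -5.22647828e-04]
 [ 9.74165881e-01 -2.25830684e-01 -1.15717826e-03]
 [-1.24531425e-03 -2.47819867e-04 -9.99999194e-01]] 0.08546560721011079
```

View pics/scene0.png

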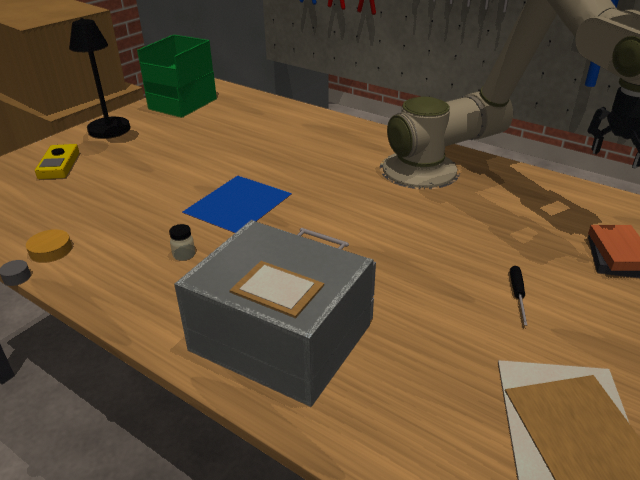

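View pics/top0.png

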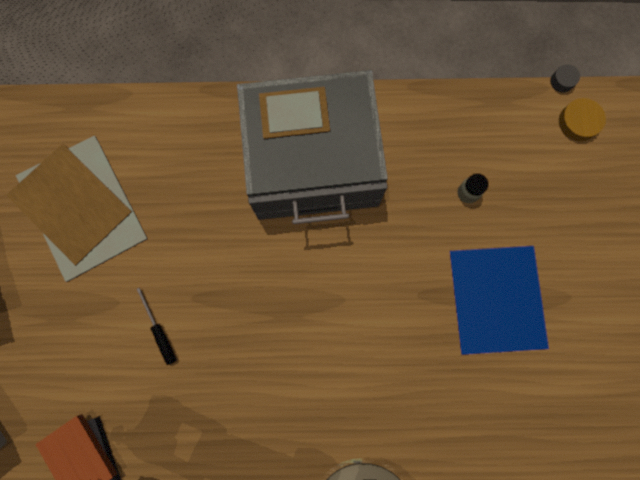

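The scene view shows the cabinet at centre with its handle near (323,238), the mat at (237,203), the jar at (181,242) and the driver at (520,295). In the top view the handle bar runs from (293,219) to (348,216), the cabinet top's front edge from (249,194) to (385,183), and the mat corners are (450,251), (533,246), (548,348) and (462,354).

Run:
```python
from h import *
d=load('top0.png')
for n,u,v,z in [('hL',294,220,.142),('hR',348,217,.142),('tFL',249,194,.175),('tFR',385,182,.175),('tBL',238,85,.175),('tBR',373,73,.175),('m1',450,251,.003),('m2',533,246,.003),('m3',548,348,.003),('m4',462,354,.003),('jar',476,184,.075)]:
    print(n,onz(d,u,v,z).round(4))
im=d['frame'].astype(int)
hsv=cv2.cvtColor(d['frame'],cv2.COLOR_RGB2HSV)
m=((hsv[...,1]<60)&(hsv[...,2]>95)).astype(np.uint8); m[:203]=0;m[235:]=0;m[:,:270]=0;m[:,370:]=0
ys,xs=np.nonzero(m); print(len(xs),xs.min(),xs.max(),ys.min(),ys.max())
crop=d['frame'][60:240,225:400]; cv2.imwrite('pics/crop0.png',cv2.resize(crop,None,fx=3.3,fy=3.3,interpolation=cv2.INTER_CUBIC)[:,:,::-1])
mm=cv2.inRange(hsv,(105,120,60),(130,255,255)); c=max(cv2.findContours(mm,0,2)[0],key=cv2.contourArea); r=cv2.minAreaRect(c);print(r,[onz(d,*p,.003).round(4) for p in cv2.boxPoints(r)],onz(d,*r[0],.003))
```

```text
hL [0.6252 0.1385 0.142 ]
hR [0.6301 0.0256 0.142 ]
tFL [0.6731 0.2284 0.175 ]
tFR [ 0.6946 -0.0499  0.175 ]
tBL [0.9142 0.2549 0.175 ]
tBR [ 0.9375 -0.0334  0.175 ]
m1 [ 0.5782 -0.2216  0.003 ]
m2 [ 0.5874 -0.418   0.003 ]
m3 [ 0.3517 -0.4301  0.003 ]
m4 [ 0.3409 -0.2341  0.003 ]
jar [ 0.719  -0.2698  0.075 ]
220 293 347 203 222
((498.77435302734375, 299.4695129394531), (106.89773559570312, 86.4678955078125), 83.6598129272461) [array([ 0.5779, -0.2213,  0.003 ]), array([ 0.598 , -0.4256,  0.003 ]), array([ 0.3522, -0.4293,  0.003 ]), array([ 0.3335, -0.2329,  0.003 ])] [ 0.46293283 -0.32723149  0.003     ]
```

View pics/crop0.png

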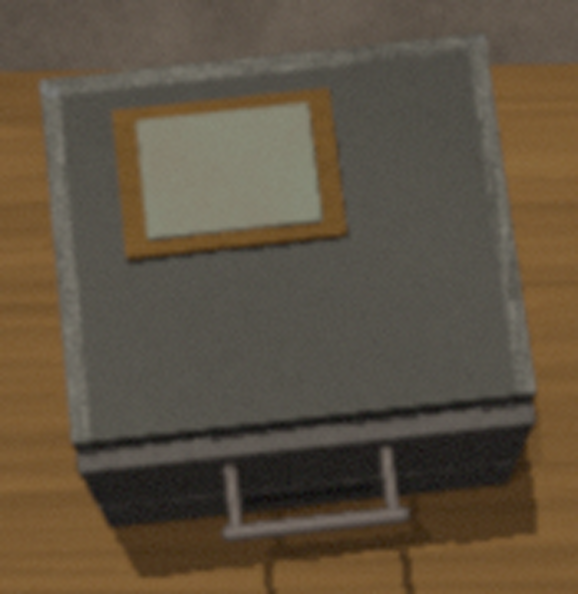

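The crop shows the drawer front's top strip (front edge (82,470) to (532,418)) and the handle bar from (223,533) to (408,513).

Run:
```python
from h import *
d=load('top0.png')
g=lambda x,y,z:onz(d,225+x/3.3,60+y/3.3,z)
for n,a,b,z in [('strip',(82,470),(532,418),.16),('bar',(223,533),(408,513),.142),('topfront',(76,440),(533,392),.175),('topback',(42,85),(486,37),.175)]:
    p,q=g(*a,z),g(*b,z);v=p-q; print(n,p.round(4),q.round(4),((p+q)/2).round(4),'len',np.linalg.norm(v).round(4),'yaw',np.degrees(np.arctan2(-v[0],v[1])).round(2))
# cross-check with scene
s=load('scene0.png')
for p in [(.6275,.082,.142)]: print('scene handle px',proj(s,p))
crop=s['frame'][215:260,280:370]; 
cv2.imwrite('pics/crop1.png',cv2.resize(crop,None,fx=8,fy=8,interpolation=cv2.INTER_CUBIC)[:,:,::-1])
```

```text
strip [0.6595 0.2286 0.16  ] [ 0.6893 -0.0542  0.16  ] [0.6744 0.0872 0.16  ] len 0.2844 yaw 6.01
bar [0.622  0.1415 0.142 ] [0.6334 0.0241 0.142 ] [0.6277 0.0828 0.142 ] len 0.1179 yaw 5.53
topfront [0.6745 0.2304 0.175 ] [ 0.7014 -0.0532  0.175 ] [0.688  0.0886 0.175 ] len 0.2849 yaw 5.41
topback [0.9125 0.2555 0.175 ] [ 0.9417 -0.032   0.175 ] [0.9271 0.1118 0.175 ] len 0.289 yaw 5.81
scene handle px (np.float64(323.75962014220056), np.float64(236.85301685503825))
```

View pics/crop1.png

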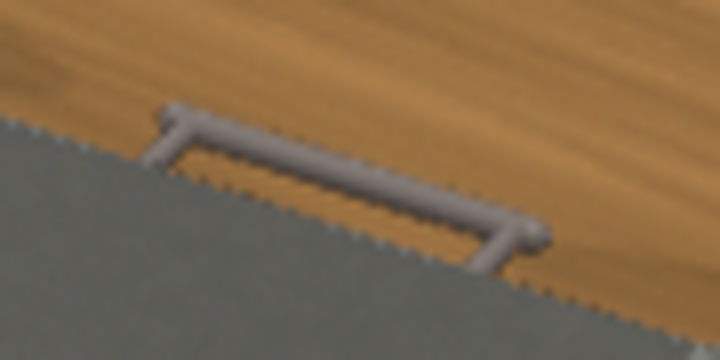

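Both views agree on the handle: middle at (0.628, 0.083, 0.142), cabinet yaw about 5.7°, and 47 mm from the front against 45 given. Next I move above it with the jaws along cabinet x.

```bash
python3 -m crank '[0,0,-0.069,0.028,-0.0252,0,40, 0,0,-0.069,0.028,-0.0252,0,40, 0,0,-0.069,0.028,-0.0252,0,40, 0,0,-0.069,0.028,-0.0252,0,40, 0,0,-0.069,0.028,-0.0252,0,40, 0,0,-0.069,0.028,-0.0252,0,40, 0,0,-0.069,0.028,-0.0252,0,40, 0,0,-0.069,0.028,-0.0252,0,40, 0,0,-0.069,0.028,-0.0252,0,40, 0,0,-0.069,0.028,-0.0252,0,40, 0,0,-0.069,0.028,-0.0252,0,40, 0,0,-0.069,0.028,-0.0252,0,40, 0,0,-0.069,0.028,-0.0252,0,40, 0,0,-0.069,0.028,-0.0252,0,40, 0,0,-0.069,0.028,-0.0252,0,40, 0,0,-0.069,0.028,-0.0252,0,40, 0,0,-0.069,0.028,-0.0252,0,40, 0,0,-0.069,0.028,-0.0252,0,40, 0,0,0,0,0,0,40, 0,0,0,0,0,0,40]' 60
```

```text
time_s: 2.1
position: [0.6283, 0.0817, 0.2444]
tool_rot: [[0.995, 0.1, -0.002], [0.1, -0.995, 0.0], [-0.002, -0.0, -1.0]]
ft_force: [0.2, 1.2, 0.1]
grip_width: 0.0342
```

```bash
python3 -m crank '[0,0,0,0,0,-0.018,40, 0,0,0,0,0,-0.018,40, 0,0,0,0,0,-0.018,40, 0,0,0,0,0,-0.018,40, 0,0,0,0,0,-0.018,40, 0,0,0,0,0,-0.0175,40, 0,0,0,0,0,0,40, 0,0,0,0,0,0,0, 0,0,0,0,0,0,0, 0,0,0,0,0,0,0, 0,0,0,0,0,0,0, 0,0,0,0,0,0,0]' 60
```

```text
time_s: 3.3
position: [0.6286, 0.0826, 0.1392]
tool_rot: [[0.995, 0.101, 0.002], [0.101, -0.995, 0.001], [0.002, -0.0, -1.0]]
ft_force: [-0.4, 2.7, 6.5]
grip_width: 0.0082
```

```bash
python3 -m crank '[0,0,0,-0.003,-0.0003,0,0, 0,0,0,-0.006,-0.0006,0,0, 0,0,0,-0.009,-0.0009,0,0, 0,0,0,-0.012,-0.0012,0,0, 0,0,0,-0.012,-0.0012,0,0, 0,0,0,-0.012,-0.0012,0,0, 0,0,0,-0.012,-0.0012,0,0, 0,0,0,-0.012,-0.0012,0,0, 0,0,0,-0.012,-0.0012,0,0, 0,0,0,-0.009,-0.0009,0,0, 0,0,0,-0.006,-0.0006,0,0, 0,0,0,-0.003,-0.0003,0,0, 0,0,0,0,0,0,0]' 80
```

```text
time_s: 4.6
position: [0.5205, 0.0718, 0.1392]
tool_rot: [[0.995, 0.101, 0.003], [0.101, -0.995, 0.001], [0.003, -0.001, -1.0]]
ft_force: [-0.6, 3.9, 8.3]
grip_width: 0.0073
```

Run:
```python
from h import *
d=snap('top','top1.png'); cv2.imwrite('pics/t1.png',cv2.resize(d['frame'][40:340,200:440],None,fx=2.5,fy=2,interpolation=cv2.INTER_CUBIC)[:,:,::-1])
```

```text
(no output)
```

View pics/t1.png

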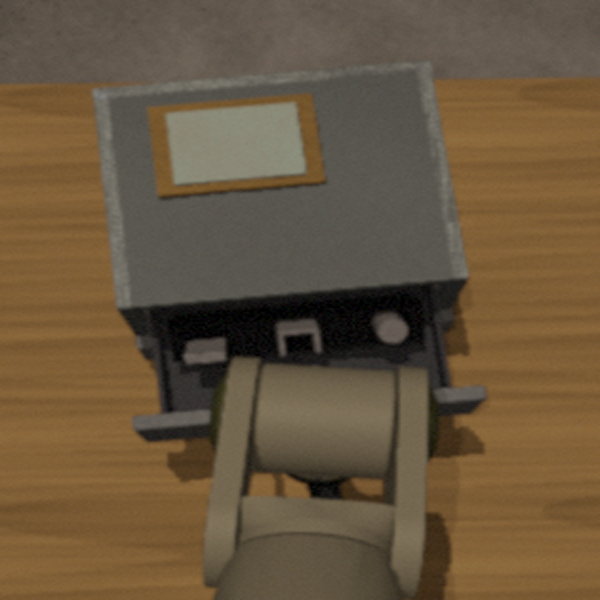

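The arm and drawer moved together by 108 mm. The channel (U section) is in the middle slot, at (298,338) in the crop; the flat is at (205,350) and the rod at (390,328). Next I draw slowly through the catch.

```bash
python3 -m crank '[0,0,0,-0.005,-0.0005,0,0, 0,0,0,-0.005,-0.0005,0,0, 0,0,0,-0.005,-0.0005,0,0, 0,0,0,-0.004,-0.0004,0,0, 0,0,0,-0.003,-0.0003,0,0, 0,0,0,-0.003,-0.0003,0,0, 0,0,0,-0.003,-0.0003,0,0, 0,0,0,-0.003,-0.0003,0,0]' 100; python3 -m crank '[0,0,0,-0.002,-0.0002,0,0, 0,0,0,-0.001,-0.0001,0,0]'
```

```text
time_s: 5.45
position: [0.4916, 0.0689, 0.1393]
tool_rot: [[0.995, 0.101, 0.008], [0.1, -0.995, 0.001], [0.008, -0.001, -1.0]]
ft_force: [8.8, 7.6, 2.3]
grip_width: 0.007
time_s: 5.65
position: [0.4885, 0.0686, 0.1393]
tool_rot: [[0.995, 0.101, 0.007], [0.101, -0.995, 0.001], [0.008, -0.001, -1.0]]
ft_force: [8.6, 7.5, 1.7]
grip_width: 0.0067
```

In the catch (about 9 N). I keep drawing in small steps until it stops dead.

```bash
python3 -m crank '[0,0,0,-0.002,-0.0002,0,0, 0,0,0,-0.001,-0.0001,0,0]'; python3 -m crank '[0,0,0,-0.002,-0.0002,0,0, 0,0,0,0,0,0,0]';  python3 -m crank '[0,0,0,-0.002,-0.0002,0,0, 0,0,0,0,0,0,0]'
```

```text
time_s: 5.85
position: [0.4877, 0.0685, 0.1394]
tool_rot: [[0.995, 0.1, 0.013], [0.1, -0.995, 0.002], [0.013, -0.001, -1.0]]
ft_force: [21.6, 11.4, -6.6]
grip_width: 0.0066
time_s: 6.05
position: [0.4876, 0.0685, 0.1395]
tool_rot: [[0.995, 0.1, 0.017], [0.1, -0.995, 0.003], [0.018, -0.001, -1.0]]
ft_force: [27.4, 12.1, -11.1]
grip_width: 0.0067
time_s: 6.25
position: [0.4874, 0.0684, 0.1395]
tool_rot: [[0.995, 0.099, 0.022], [0.099, -0.995, 0.003], [0.022, -0.001, -1.0]]
ft_force: [36.6, 16.0, -17.4]
grip_width: 0.0064
```

Dead stop: the force climbs to 37 N with no movement after 141 mm of travel. Relax, release slowly, rise and look.

```bash
python3 -m crank '[0,0,0,0.003,0.0003,0,0, 0,0,0,0.0025,0.0003,0,0, 0,0,0,0,0,0,40, 0,0,0,0,0,0,40, 0,0,0,0,0,0,40, 0,0,0,0,0,0,40]' 60; python3 -m crank '[0,0,0,0,0,0.02,40, 0,0,0,0,0,0.03,40, 0,0,0,0,0,0.04,40, 0,0,0,-0.03,0,0.04,40, 0,0,0,-0.05,0,0.04,40, 0,0,0,-0.05,0,0.03,40, 0,0,0,-0.04,0,0.02,40, 0,0,0,-0.03,0,0,40, 0,0,0,0,0,0,40]'
python3 - <<'E'
from h import *
d=snap('top','top2.png'); cv2.imwrite('pics/t2.png',cv2.resize(d['frame'][130:290,220:420],None,fx=4,fy=3.7,interpolation=cv2.INTER_CUBIC)[:,:,::-1])
d=snap('scene','scene2.png'); cv2.imwrite('pics/s2.png',cv2.resize(d['frame'][190:310,240:400],None,fx=4.8,fy=4.8,interpolation=cv2.INTER_CUBIC)[:,:,::-1])
E
```

```text
time_s: 6.85
position: [0.4844, 0.0677, 0.1378]
tool_rot: [[0.995, 0.101, -0.0], [0.101, -0.995, -0.0], [-0.0, 0.0, -1.0]]
ft_force: [-0.6, -0.5, -0.4]
grip_width: 0.0341
time_s: 7.75
position: [0.3, 0.0682, 0.3456]
tool_rot: [[0.995, 0.101, 0.002], [0.101, -0.995, -0.001], [0.002, 0.001, -1.0]]
ft_force: [0.7, -1.4, -0.5]
grip_width: 0.0339
```

View pics/t2.png

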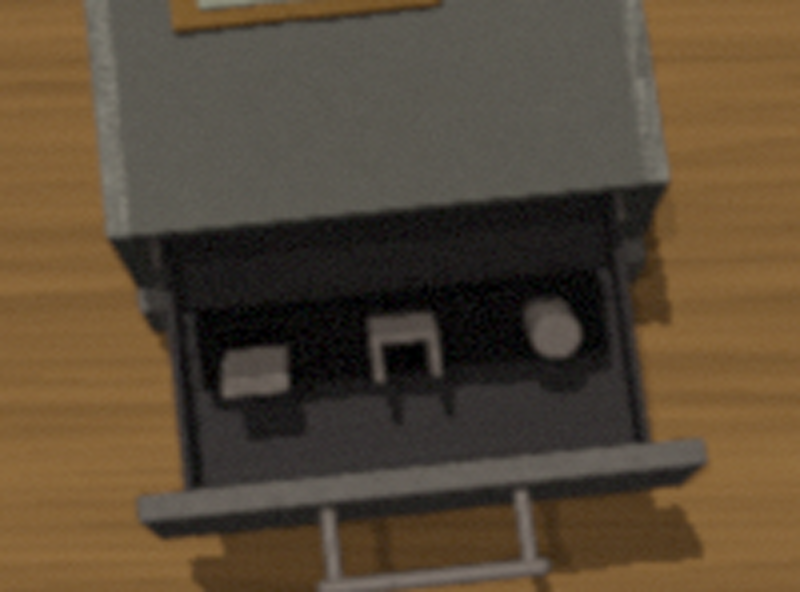

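View pics/s2.png

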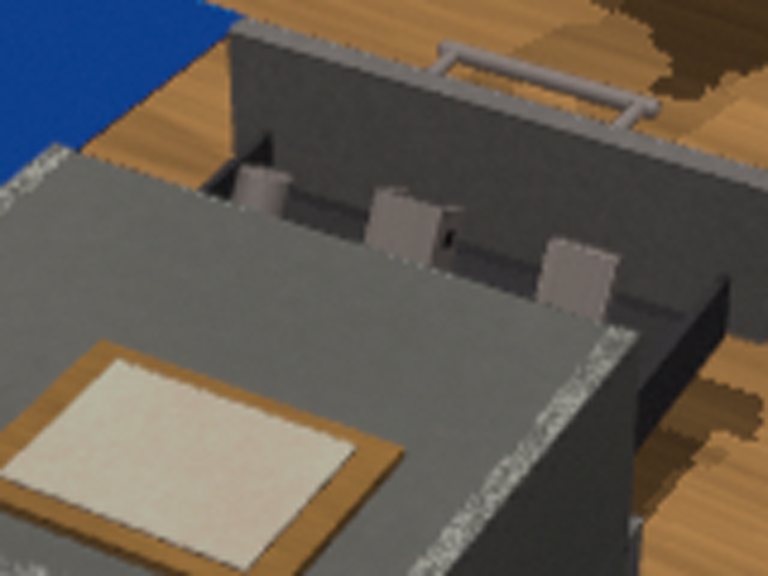

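```bash
cat >> h.py <<'E'
ya=np.radians(5.7); C=np.array([np.cos(ya),np.sin(ya),0]); Y=np.array([-C[1],C[0],0]); Z=np.array([0,0,1.])
A=-np.sin(.5)*C+np.cos(.5)*Z; X=np.cos(.5)*C+np.sin(.5)*Z
E
python3 - <<'E'
from h import *
d=load('top2.png'); s=load('scene2.png')
g=lambda x,y:(220+x/4,130+y/3.7)
p,q=onz(d,*g(322,585),.142),onz(d,*g(548,566),.142); H=(p+q)/2; print('handle',p,q,H)
p,q=onz(d,*g(140,505),.16),onz(d,*g(706,450),.16); F=(p+q)/2; print('front edge',F)
for o in [H+.045*C, F, np.array([.628,.083,0])-.1412*C+.045*C]:
    o=o.copy();o[2]=.072; f=o+.110*C+.023*Z; T=f+.06*A
    print('origin',o.round(4),'floor',f.round(4),'top',T.round(4))
    for a,b in [(13,17),(13,-17),(-13,17),(-13,-17)]:
        P=T+a/1e3*X+b/1e3*Y; u,v=proj(d,P); us,vs=proj(s,P)
        print(a,b,'top',round((u-220)*4),round((v-130)*3.7),'scene',round((us-240)*4.8),round((vs-190)*4.8))
E
```

```text
handle [0.48268225 0.12582615 0.142     ] [0.49162222 0.01051808 0.142     ] [0.48715224 0.06817211 0.142     ]
front edge [0.53909959 0.07340313 0.16      ]
origin [0.5319 0.0726 0.072 ] floor [0.6414 0.0836 0.095 ] top [0.6128 0.0807 0.1477]
13 17 top 372 332 scene 439 210
13 -17 top 437 325 scene 373 189
-13 17 top 377 376 scene 464 207
-13 -17 top 442 370 scene 398 187
origin [0.5391 0.0734 0.072 ] floor [0.6486 0.0843 0.095 ] top [0.6199 0.0815 0.1477]
13 17 top 370 320 scene 432 218
13 -17 top 436 313 scene 365 197
-13 17 top 375 364 scene 456 215
-13 -17 top 440 357 scene 391 195
origin [0.5323 0.0734 0.072 ] floor [0.6417 0.0844 0.095 ] top [0.6131 0.0815 0.1477]
13 17 top 370 331 scene 440 211
13 -17 top 436 325 scene 374 190
-13 17 top 375 376 scene 465 208
-13 -17 top 440 369 scene 399 188
```

Model and images agree to about 1–2 mm: slot floor (0.642, 0.084, 0.095), channel top (0.613, 0.081, 0.148). Next is the tilted approach with the jaws along cabinet y.

```bash
python3 -m crank '[0,0,-0.131,0.02,0,-0.006,56, 0,0,-0.131,0.02,0,-0.006,56, 0,0,-0.131,0.02,0,-0.006,56, 0,0,-0.131,0.02,0,-0.006,56, 0,0,-0.131,0.02,0,-0.006,56, 0,0,-0.131,0.02,0,-0.006,56, 0,0,-0.131,0.02,0,-0.006,56, 0,0,-0.131,0.02,0,-0.006,56, 0,0,-0.131,0.02,0,-0.006,56, 0,0,-0.131,0.02,0,-0.006,56, 0,0,-0.131,0.02,0,-0.006,56, 0,0,-0.131,0.02,0,-0.006,56, 0.01,-0.0995,0,0.0084,0.002,-0.014,56, 0.01,-0.0995,0,0.0084,0.002,-0.014,56, 0.01,-0.0995,0,0.0084,0.002,-0.014,56, 0.01,-0.0995,0,0.0084,0.002,-0.014,56, 0.01,-0.0995,0,0.0084,0.002,-0.014,56, 0,0,0,0,0,0,56, 0,0,0,0,0,0,56]' 60
python3 - <<'E'
from h import *
s=observe(); R=np.array(s['tool_rot']); print(s['position'],s['q'],s['grip_width']); print(-A,R[:,2],-Y,R[:,0])
t=np.array([.6417,.084,.095])+.044*A; print('delta',t-s['position'], 'approach pt err', t+.08*A-s['position'])
E
```

```text
time_s: 9.75
position: [0.5852, 0.0778, 0.2023]
tool_rot: [[0.1, -0.875, 0.474], [-0.995, -0.087, 0.048], [-0.001, -0.476, -0.879]]
ft_force: [0.4, 0.7, 0.1]
grip_width: 0.0479
[0.58517832 0.07777085 0.20231585] [-6.33324636 18.45546465 92.79762701  8.73646104 41.17140875 72.78164312] 0.04791626459704418
[ 0.47705505  0.04761642 -0.87758256] [ 0.47387388  0.04801067 -0.87928296] [ 0.09931975 -0.99505557 -0.        ] [ 9.97066115e-02 -9.95016702e-01 -5.94870812e-04]
delta [ 0.03553126  0.00413403 -0.06870222] approach pt err [-0.00263315  0.00032471  0.00150439]
```

```bash
python3 -m crank '[0,0,0,0.006,0.0007,-0.0115,56, 0,0,0,0.006,0.0007,-0.0115,56, 0,0,0,0.006,0.0007,-0.0115,56, 0,0,0,0.006,0.0007,-0.0115,56, 0,0,0,0.006,0.0007,-0.0115,56, 0,0,0,0.0055,0.0006,-0.011,56, 0,0,0,0,0,0,56, 0,0,0,0,0,0,56]'; python3 -m crank '[0,0,0,0,0,0,20, 0,0,0,0,0,0,20, 0,0,0,0,0,0,20, 0,0,0,0,0,0,20, 0,0,0,0,0,0,20]' 60
```

```text
time_s: 10.55
position: [0.6203, 0.082, 0.1341]
tool_rot: [[0.1, -0.873, 0.477], [-0.995, -0.087, 0.048], [-0.0, -0.479, -0.878]]
ft_force: [-0.9, -0.5, -0.1]
grip_width: 0.0477
time_s: 11.05
position: [0.6204, 0.082, 0.135]
tool_rot: [[0.1, -0.873, 0.478], [-0.995, -0.087, 0.048], [0.0, -0.48, -0.877]]
ft_force: [-3.3, -0.4, 5.4]
grip_width: 0.0331
```

Gripped at about 34 mm width. Draw it out along the slot axis.

```bash
python3 -m crank '[0,0,0,-0.0014,-0.0001,0.0026,20, 0,0,0,-0.0024,-0.0002,0.0044,20, 0,0,0,-0.0024,-0.0002,0.0044,20]'; python3 -m crank '[0,0,0,-0.0038,-0.0004,0.007,20, 0,0,0,-0.0048,-0.0005,0.0088,20, 0,0,0,-0.0048,-0.0005,0.0088,20, 0,0,0,-0.0048,-0.0005,0.0088,20, 0,0,0,-0.0048,-0.0005,0.0088,20, 0,0,0,-0.0048,-0.0005,0.0088,20, 0,0,0,-0.0048,-0.0005,0.0088,20, 0,0,0,-0.0048,-0.0005,0.0088,20, 0,0,0,-0.0048,-0.0005,0.0088,20, 0,0,0,0,0,0.02,20, 0,0,0,0,0,0.03,20, 0,0,0,0,0,0.03,20, 0,0,0,0,0,0.02,20, 0,0,0,0,0,0,20]'
python3 - <<'E'
from h import *
d=snap('scene','scene3.png'); cv2.imwrite('pics/s3.png',d['frame'][20:420,150:550,::-1])
E
```

```text
time_s: 11.35
position: [0.6142, 0.0814, 0.146]
tool_rot: [[0.1, -0.873, 0.477], [-0.995, -0.087, 0.048], [-0.0, -0.48, -0.877]]
ft_force: [4.0, 1.0, -1.3]
grip_width: 0.0337
time_s: 12.75
position: [0.5724, 0.077, 0.3265]
tool_rot: [[0.1, -0.87, 0.482], [-0.995, -0.088, 0.047], [0.001, -0.485, -0.875]]
ft_force: [0.3, -0.1, -1.3]
grip_width: 0.033
```

View pics/s3.png

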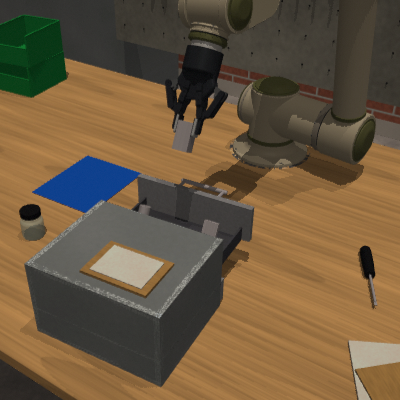

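The channel is held in line with the tool; the drawer is out and the jar and driver are undisturbed. Next I turn it upright and carry it over the mat.

```bash
python3 -m crank '[-0.005,0.05,0,-0.0068,-0.0253,0,20, -0.005,0.05,0,-0.0068,-0.0253,0,20, -0.005,0.05,0,-0.0068,-0.0253,0,20, -0.005,0.05,0,-0.0068,-0.0253,0,20, -0.005,0.05,0,-0.0068,-0.0253,0,20, -0.005,0.05,0,-0.0068,-0.0253,0,20, -0.005,0.05,0,-0.0068,-0.0253,0,20, -0.005,0.05,0,-0.0068,-0.0253,0,20, -0.005,0.05,0,-0.0068,-0.0253,0,20, -0.005,0.05,0,-0.0068,-0.0253,0,20, 0,0,0,-0.0068,-0.0253,0,20, 0,0,0,-0.0068,-0.0253,0,20, 0,0,0,-0.0068,-0.0253,0,20, 0,0,0,-0.0068,-0.0253,0,20, 0,0,0,-0.0068,-0.0253,0,20, 0,0,0,-0.0068,-0.0253,0,20, 0,0,0,0,0,0,20, 0,0,0,0,0,0,20]'; python3 -m crank '[0,0,0,0,0,-0.04,20, 0,0,0,0,0,-0.05,20, 0,0,0,0,0,-0.05,20, 0,0,0,0,0,-0.04,20, 0,0,0,0,0,-0.02,20, 0,0,0,0,0,-0.01,20, 0,0,0,0,0,0,20, 0,0,0,0,0,0,20]'
python3 - <<'E'
from h import *
d=snap('scene','scene4.png'); cv2.imwrite('pics/s4.png',cv2.resize(d['frame'][90:250,150:350],None,fx=4,fy=3.75,interpolation=cv2.INTER_CUBIC)[:,:,::-1])
for p in [(.463,-.327,.003),(.463,-.327,.1)]: print([(a-b)*k for a,b,k in zip(proj(d,p),(150,90),(4,3.75))])
E
```

```text
time_s: 14.6
position: [0.4628, -0.3277, 0.3215]
tool_rot: [[0.099, -0.995, -0.004], [-0.995, -0.099, 0.002], [-0.003, 0.004, -1.0]]
ft_force: [0.1, 0.4, -1.9]
grip_width: 0.0331
time_s: 15.4
position: [0.4637, -0.3277, 0.1142]
tool_rot: [[0.1, -0.995, -0.001], [-0.995, -0.1, -0.001], [0.001, 0.001, -1.0]]
ft_force: [-0.4, 0.4, -1.7]
grip_width: 0.0332
[np.float64(354.9221510962253), np.float64(419.4145130351966)]
[np.float64(342.0158888833736), np.float64(304.9666444851136)]
```

View pics/s4.png

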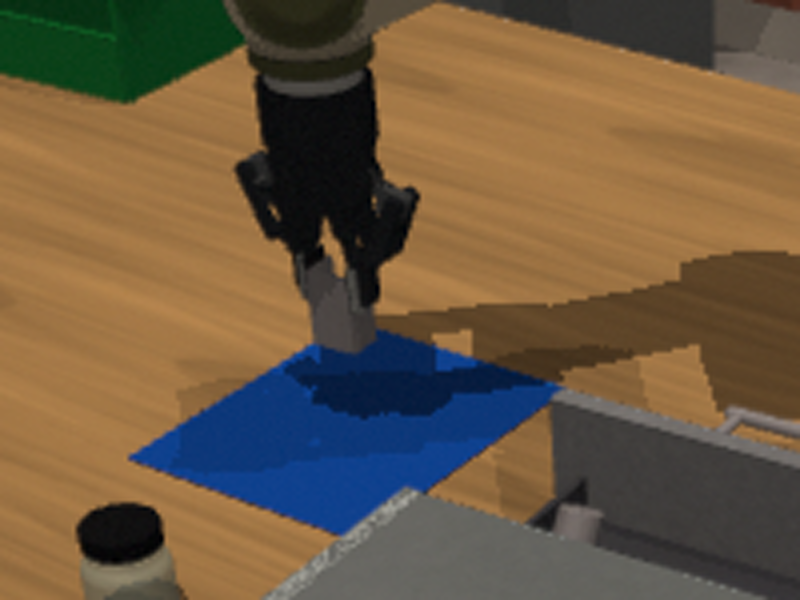

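The channel hangs vertically over the mat (lower end near (345,348)). Lower it and feel for contact.

```bash
python3 -m crank '[0,0,0,0,0,-0.02,20, 0,0,0,0,0,-0.02,20, 0,0,0,0,0,-0.012,20, 0,0,0,0,0,-0.008,20, 0,0,0,0,0,0,20]'; for i in 1 2; do python3 -m crank '[0,0,0,0,0,-0.002,20, 0,0,0,0,0,-0.001,20]';done
```

```text
time_s: 15.95
position: [0.4631, -0.3277, 0.0529]
tool_rot: [[0.1, -0.995, -0.003], [-0.995, -0.1, 0.0], [-0.001, 0.003, -1.0]]
ft_force: [-0.4, 0.4, -1.4]
grip_width: 0.0327
time_s: 16.15
position: [0.4634, -0.328, 0.0507]
tool_rot: [[0.1, -0.995, -0.002], [-0.995, -0.1, -0.001], [0.001, 0.002, -1.0]]
ft_force: [-1.1, 0.3, -1.7]
grip_width: 0.0332
time_s: 16.35
position: [0.4634, -0.328, 0.0487]
tool_rot: [[0.1, -0.995, -0.001], [-0.995, -0.1, -0.001], [0.001, 0.001, -1.0]]
ft_force: [-4.5, 4.5, 20.0]
grip_width: 0.033
```

Contact at the expected height. Ease off 1 mm, open, retreat.

```bash
python3 -m crank '[0,0,0,0,0,0.001,20, 0,0,0,0,0,0,20]'; python3 -m crank '[0,0,0,0,0,0,43, 0,0,0,0,0,0,46, 0,0,0,0,0,0,50, 0,0,0,0,0,0,60, 0,0,0,0,0,0,60, 0,0,0,0,0,0,60]'; python3 -m crank '[0,0,0,0,0,0.01,60, 0,0,0,0,0,0.02,60, 0,0,0,0,0,0.03,60, 0,0,0,0,0,0.04,60, 0,0,0,0,0,0.05,60, 0,0,0,-0.04,0.03,0.04,60, 0,0,0,-0.04,0.03,0.04,60, 0,0,0,-0.04,0.04,0.02,60, 0,0,0,0,0,0,60, 0,0,0,0,0,0,60]'
python3 - <<'E'
from h import *
d=snap('scene','scene5.png'); t=snap('top','top5.png')
cv2.imwrite('pics/f5.png',np.hstack([cv2.resize(d['frame'][150:310,150:370],(440,320)),cv2.resize(t['frame'][150:380,230:560],(360,320))])[:,:,::-1])
for p in [(.463,-.327,.003),(.463,-.327,.063)]: print([(a-b)*2 for a,b in zip(proj(d,p),(150,150))],proj(t,p))
E
```

```text
time_s: 16.55
position: [0.4633, -0.3279, 0.0488]
tool_rot: [[0.1, -0.995, -0.002], [-0.995, -0.1, -0.001], [0.001, 0.002, -1.0]]
ft_force: [-0.4, 1.9, 5.8]
grip_width: 0.0329
time_s: 17.15
position: [0.4631, -0.3277, 0.048]
tool_rot: [[0.1, -0.995, -0.003], [-0.995, -0.1, 0.0], [-0.0, 0.003, -1.0]]
ft_force: [0.5, 0.3, -0.4]
grip_width: 0.0515
time_s: 18.15
position: [0.367, -0.2472, 0.2785]
tool_rot: [[0.1, -0.995, -0.001], [-0.995, -0.1, -0.002], [0.002, 0.001, -1.0]]
ft_force: [0.8, -0.4, -0.7]
grip_width: 0.0515
[np.float64(177.46107554811266), np.float64(103.68774028543817)] (np.float64(498.67191486242245), np.float64(299.4417004281306))
[np.float64(173.52297260637488), np.float64(66.43802028609059)] (np.float64(508.74957745419727), np.float64(297.6038138685833))
```

View pics/f5.png

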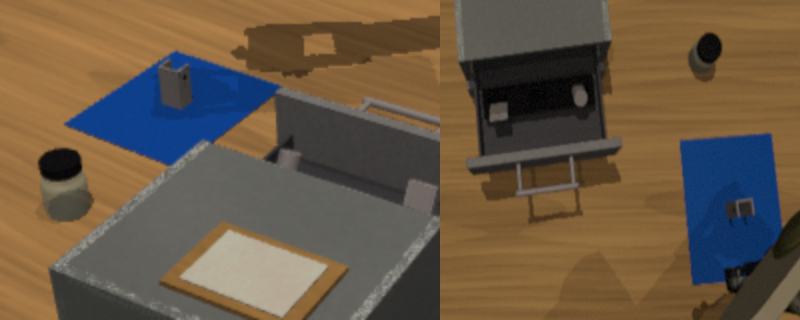

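The final view shows the channel standing upright mid-mat at (175,85), the rod and flat bar in their slots, and the jar unmoved. The handle is at top-view pixel (329,286) against (328,286) when the drawer was at its stop. Handing in.

```bash
python3 -c "from rig import *; print(close_job())"
```

```text
the job is handed in; nothing more can be done
None
```

I pulled the drawer out to its dead stop, drew the channel bracket from the middle slot and stood it upright near the centre of the mat. The job is handed in; no verdict was reported.

- **Drawer:** I drew it slowly through the catch, which read about 9 N. It stopped dead at about 141 mm of travel, so the handle should sit near x = -0.186 m in the cabinet frame. The final top view shows the handle within about 1 pixel (roughly 2 mm) of where it was at the stop.
- **Channel:** I lowered it until it touched the mat at the expected height, with a 20 N press at contact. I eased off 1 mm before releasing. The last pictures show it upright, with the gripper well clear.
- **Bystanders:** The rod and flat bar are still in their slots, and the jar looks unmoved. The screwdriver looked undisturbed when I last saw it, as I lifted the channel out; it was outside the last pictures. I checked these by eye, not by measurement.
- **Time:** The robot's clock was at about 18 s of the 54 s allowed.
- **One small disagreement:** the gripper read 6.4–8.2 mm on the 10 mm handle bar, but it held without slipping.

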